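# Show the customer which tin to weigh

### The job

Help the customer weigh the middle-height tin: press the scale's zero key (the large one) fully down and let it come up, then point down at the middle-height of the three tins with your fingertips over the middle of its top for about two seconds, and then point down at the middle of the scale's pan in the same way for about two seconds and finish there, still pointing. Each time you point, hold the fingertips one or two finger-breadths above the thing without touching it. Press no other key, touch no tin, nor the pan, nor any of the loose things standing around, and do not come down low over the other two tins.

Things in the scene. Friction and masses are not known exactly. Their poses are not given: they have to be found in the camera images.
- scale: white electronic counter scale, fixed in place though its place and yaw differ from run to run; origin under the centre of the pan at table height, x points away from the robot when its yaw is 0, y to the left. Its housing under the pan is 200 x 220 mm and 50 mm high; a lower flat key panel, 34 mm high, runs along its robot-side edge (x -185 to -100 mm), 220 mm wide.
- pan_centre (a point): centre of the upper face of the scale's round steel pan (200 mm across, 6 mm thick, flat, level); 68 mm above the table. z up.
- zero_key_top (a point): centre of the top of the scale's zero key: the largest of three round black keys on the key panel (28 mm across), on its own at the left (+y) end, 142 mm in front (-x) of the pan's centre and 68 mm to its left. It stands 56 mm above the table, 10 mm proud of its 44 mm wide grey collar (46 mm above the table). It is pressed straight down.
- zero_key (a joint): travel of the zero key: 0 up, 0.006 m fully down; sprung, about 1.2 N to start, 4 N fully down, comes back up by itself.
- small_key0 (a joint): travel of a small round key (16 mm across) of other function, 98 mm to the right (-y) of the zero key on the same panel: 0 up, 0.004 m down. To be left alone.
- small_key1 (a joint): the same for the second small key, 143 mm to the right of the zero key. To be left alone.
- tin_short: the shortest of three closed steel tins with plain paper bands, upright and loose, alike but for height: 66 mm across, 70 mm high. Origin at the centre of its underside, z up. The three change places from run to run.
- tin_short_top (a point): centre of the flat top of the shortest tin, 70 mm above its underside; z up.
- tin_mid: the middle-height of three closed steel tins with plain paper bands, upright and loose, alike but for height: 66 mm across, 105 mm high. Origin at the centre of its underside, z up. The three change places from run to run.
- tin_mid_top (a point): centre of the flat top of the middle-height tin, 105 mm above its underside; z up.
- tin_tall: the tallest of three closed steel tins with plain paper bands, upright and loose, alike but for height: 66 mm across, 140 mm high. Origin at the centre of its underside, z up. The three change places from run to run.
- tin_tall_top (a point): centre of the flat top of the tallest tin, 140 mm above its underside; z up.
- mug: white mug, 74 mm across, 85 mm high, loose, a bystander; origin at the centre of its underside.
- jar: small amber jar, 48 mm across, 60 mm high, loose, a bystander; origin at the centre of its underside.
- bowl: blue enamel bowl, 124 mm across, 50 mm high, loose, a bystander; origin at the centre of its underside.
- spoon: wooden spoon, 200 mm long, lying flat, loose, a bystander; origin near its middle, at its underside.
- bottle: green bottle, 60 mm across, 190 mm high, loose, a bystander; origin at the centre of its underside.
- pan: the scale's round steel pan, fixed on top of the scale, 200 mm across: origin at the centre of its underside, 62 mm above the table. Not to be touched.
Things that resemble listed ones, but are neither listed nor needed, are in the scene too. What is shaped like the tin_mid but yellow is not meant.

How it is judged:
By the outcome, as a careful person would: the job done as asked, in the order asked, and still so for the second after the job is handed in, with the robot touching nothing.
It also fails if it takes over 53 s, if anything falls off the work surface, if the arm or the gripper's body presses on something with over 40 N, if the wrist force passes 120 N, or if a joint passes its speed limit or range.

### The arm

A 6-joint arm with a two-finger parallel gripper is mounted at the origin on the work surface. World frame = base frame: x ahead of the robot, y to its left, z up, the work surface at z = 0. Lengths are in m, angles in degrees, forces in N, time in s.
With the tool pointing down it reaches from about 0.325 to 0.775 m from the base axis. Payload 9.3 kg.
Tool frame: the origin (TCP) lies midway between the tips of the shut fingers; the grasp point (between the pads) lies 19 mm behind it (arm.grip_depth is the distance from the TCP to the grasp point, in m); x points along the fingers, y is the direction in which the jaws open and shut, and the axes are right-handed (so a half turn about x gives the same grasp; the last joint's range is limited). The gripper opens to 85 mm and grips with 20 to 120 N. Pads are 22 mm wide; open, the fingers measure 114 mm over their backs; the gripper's body (76 mm by 85 mm) begins 54 mm behind the grasp point. The pads swing forward as they close: fully open they stand 13 mm farther back than shut.
Start: joints at [-75.149, 14.817, 1.232, 76.415, 0, 81.257], TCP at [0.22, -0.504, 0.231] pointing down, gripper open.
Joint ranges: [-174.27, 174.27], [-52.1, 104.24], [-59.71, 78.15], [-110.17, 111.67], [-87.03, 83.33], [-180, 180]. Speed limits (degrees/s): [127.2, 127.2, 159.86, 180, 180, 180].

### API

Orientations are given as a 3x3 rotation matrix whose columns are the frame's x, y, z axes.
In Python, from workcell import arm, cams gives the robot as it stands. The module is installed in compiled form; this text tells all that it offers.
- The arm moves only by the tool jog_arm, never from a script. Its argument "motion" is a list of rows, each an object of numbers: "x", "y", "z": the shift along the tool's x, y, z in cm; "wx", "wy", "wz": the turn, a rotation vector about the tool's x, y, z in degrees. In form: [{"x": .., "y": .., "z": .., "wx": .., "wy": .., "wz": ..}, ...]. A call has exactly 5 rows; each row is the pose to reach, as a shift and turn from the pose commanded when the call began, along the tool's axes at that moment; what a row does not reach only later rows make up. A row lasts 1/12 s, in which the tool goes at most 41.7 mm and 7.16 degrees, less where a joint would pass 70% of its speed; a pose out of reach is approached as far as the arm can. A call with a gripper value outside its range is refused whole. "fingers" is the opening, from 0 (shut) to 1 (fully open), set as the call begins (left out, the last holds). The fingers move at their own pace and stop on an object; "squeeze" is the grip in N (left out, the last holds). Time passes only in rows, so rows that repeat a pose let the fingers close, or fill a call up. It gives the time, the measured TCP pose, the force and the opening at its end, in the units of the state.
- arm.state(): the state, without advancing time (a new reading comes with each control period).
- cams.get_image(name): name is "side" or "top" or "wrist"; returns a dict with "pixels" (420x560x3 uint8, red, green, blue), "mtx" (3x3 intrinsics, pixels), "R" (3x3) and "t" (3): a world point X has camera coordinates R X + t. Camera axes: x right, y down, z forward; pixel columns grow to the right and rows downward; lengths in m; the calibration is good to about 2 mm. A picture is of the moment at which its call begins. There is no depth.
- arm.sign_off(): hands the job in, once; it reports no verdict.
The state is a dict: "t": time; "joint_pos": joint angles; "joint_velocities": joint speeds; "tau": joint torques, N m; "tool_pos": TCP position; "tcp_rot": TCP orientation; "contact_force": force on the tool from outside, world axes, zero at the start; "torque": the same for the moment, N m; "grip_width": opening from 0.0 (shut) to 1.0 (fully open).
Only numpy, scipy, OpenCV 4.12 (cv2) and the standard library are available. Lean on these libraries where they do the work, as an engineer would, in place of code of your own. Each camera call takes 0.05 s, during which the arm holds its last target. There are 200 camera calls.

## Working session

There is one attempt and no reset: what is moved stays moved. The work goes in short steps, Python scripts to look and compute and a tool call to move; the robot and the scene stay as the last step left them, time stands still between calls to the robot, and variables do not carry over. Pictures are saved under pics/ and viewed, about 8 in all and at most 12, crops included, and the job is handed in when it is done.

Besides the shell and the picture viewer there is one more tool, called after "Emit:" as name([rows], argument=value, ...), one row to a line, values as JSON. jog_arm: Moves the arm, as the interface text tells. Its arguments: {"type":"object","properties":{"motion":{"type":"array"},"fingers":{"type":"number"},"squeeze":{"type":"number"}},"required":["motion"]}

```bash
mkdir -p pics; python3 - <<'E'
from workcell import arm,cams
import cv2,pickle
d={}
for n in("top","side","wrist"):
    d[n]=cams.get_image(n); cv2.imwrite(f"pics/{n}0.png",d[n]["pixels"][:,:,::-1])
pickle.dump(d,open("d0.pkl","wb"))
s=arm.state();print(s)
for n in d: print(n,d[n]["mtx"].tolist(),d[n]["R"].round(3).tolist(),d[n]["t"])
E
```

```text
{'t': 0.15, 'joint_pos': array([-7.51507445e+01,  1.48444003e+01,  1.19916915e+00,  7.64130634e+01,
        7.37741902e-04,  8.12580333e+01]), 'joint_velocities': array([ 0.05313797, -0.07036099,  0.20222389, -0.10069951, -0.0211411 ,
       -0.00130708]), 'tau': array([ 1.74597924e-03, -5.55971467e+01,  3.44661677e+01,  1.13522646e-02,
       -2.10588646e-04,  1.39795205e-06]), 'tool_pos': array([ 0.22007462, -0.50383446,  0.23079112]), 'tcp_rot': array([[-2.48297977e-04,  4.00208509e-01, -9.16424076e-01],
       [ 9.86752174e-04, -9.16423560e-01, -4.00208551e-01],
       [-9.99999482e-01, -1.00365442e-03, -1.67360500e-04]]), 'contact_force': array([ 0.33810024, -0.35883843,  0.78957425]), 'torque': array([0.00018992, 0.0291182 , 0.02162737]), 'grip_width': 1.0021761530751752}
top [[506.8814299395083, 0.0, 282.142080323929], [0.0, 506.8814299395083, 212.62902044156345], [0.0, 0.0, 1.0]] [[-0.018, -1.0, 0.002], [-0.996, 0.017, -0.087], [0.087, -0.003, -0.996]] [0.06790575 0.54437501 1.50921239]
side [[451.81017386624717, 0.0, 290.1444347016084], [0.0, 451.81017386624717, 203.2747722700508], [0.0, 0.0, 1.0]] [[-0.782, -0.622, 0.02], [-0.334, 0.392, -0.857], [0.526, -0.677, -0.515]] [0.45118667 0.25366285 0.84434944]
wrist [[373.9043356222628, 0.0, 279.94806279373245], [0.0, 373.9043356222628, 201.45061606222401], [0.0, 0.0, 1.0]] [[0.399, -0.917, -0.002], [-0.885, -0.386, 0.259], [-0.238, -0.101, -0.966]] [-0.54824456 -0.03312375  0.37886049]
```

View pics/top0.png

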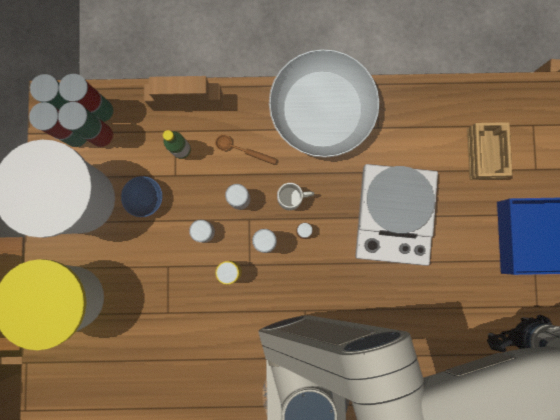

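View pics/side0.png

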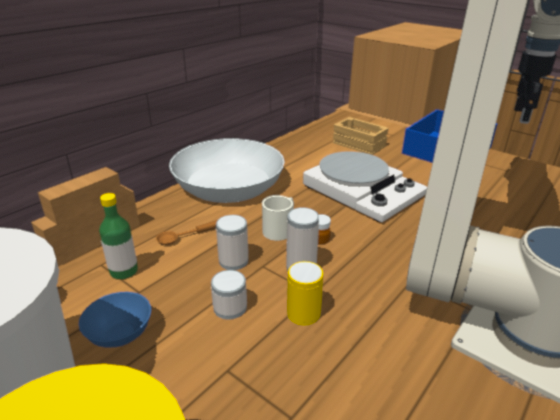

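Top view: three tins at about (237,196), (201,231) and (264,240), with the yellow decoy at (227,272). The scale's pan is at (401,199) and the zero key at (372,245). The side view suggests the back tin, whose top is at (232,225), is the middle one. Next I'll measure these positions and check them against the side view.

```bash
cat > h.py <<'E'
import numpy as np,pickle,cv2
def ray(c,u,v,z):
    d=c["R"].T@np.linalg.inv(c["mtx"])@[u,v,1]; o=-c["R"].T@c["t"]
    return o+d*(z-o[2])/d[2]
def proj(c,X):
    p=c["mtx"]@(c["R"]@np.asarray(X)+c["t"]); return p[:2]/p[2]
def circ(c,X,r):
    a=np.linspace(0,2*np.pi,40); return np.array([proj(c,[X[0]+r*np.cos(t),X[1]+r*np.sin(t),X[2]]) for t in a])
def draw(im,c,X,r,x0,y0,s,col=(0,0,255)):
    cv2.polylines(im,[np.int32(((circ(c,X,r)+.5-[x0,y0])*s-.5)*8)],True,col,1,cv2.LINE_AA,3)
E
python3 - <<'E'
from h import *
d=pickle.load(open("d0.pkl","rb")); T,S=d["top"],d["side"]
for n,uv in dict(A=(237,196),B=(201,231),C=(264,240)).items():
    for h in(.07,.105,.14):
        X=ray(T,*uv,h); print(n,h,X.round(3),proj(S,X).round(0),'bottom',proj(S,[X[0],X[1],0]).round(0))
P=ray(T,401,199,.068);K=ray(T,372,245,.056);v=K-P
yaw=np.arctan2(v[1],v[0])-np.arctan2(.068,-.142)
print(P,K,np.hypot(*v[:2]),np.hypot(.142,.068),np.degrees(yaw))
s=4
def crop(c,x0,y0,w,h): return cv2.resize(c["pixels"][y0:y0+h,x0:x0+w,::-1],None,fx=s,fy=s,interpolation=cv2.INTER_CUBIC)
a=crop(T,185,150,95,95); X=ray(T,237,196,.105); draw(a,T,X,.033,185,150,s)
b=crop(T,350,160,95,110); draw(b,T,P,.1,350,160,s); draw(b,T,K,.014,350,160,s)
a=cv2.copyMakeBorder(a,0,60,0,0,0)
cv2.imwrite("pics/c1.png",np.hstack([a,b]))
E
```

```text
A 0.07 [0.593 0.19  0.07 ] [231. 235.] bottom [232. 261.]
A 0.105 [0.589 0.187 0.105] [233. 222.] bottom [235. 261.]
A 0.14 [0.584 0.184 0.14 ] [234. 208.] bottom [237. 261.]
B 0.07 [0.492 0.297 0.07 ] [229. 279.] bottom [231. 306.]
B 0.105 [0.49  0.291 0.105] [231. 264.] bottom [234. 305.]
B 0.14 [0.488 0.286 0.14 ] [233. 248.] bottom [236. 304.]
C 0.07 [0.462 0.113 0.07 ] [300. 242.] bottom [299. 267.]
C 0.105 [0.461 0.112 0.105] [301. 229.] bottom [300. 267.]
C 0.14 [0.46 0.11 0.14] [302. 215.] bottom [300. 267.]
[ 0.57576477 -0.2921829   0.068     ] [ 0.4423558  -0.20444747  0.056     ] 0.15967297423517637 0.15744205283214519 -7.742110741951526
```

View pics/c1.png

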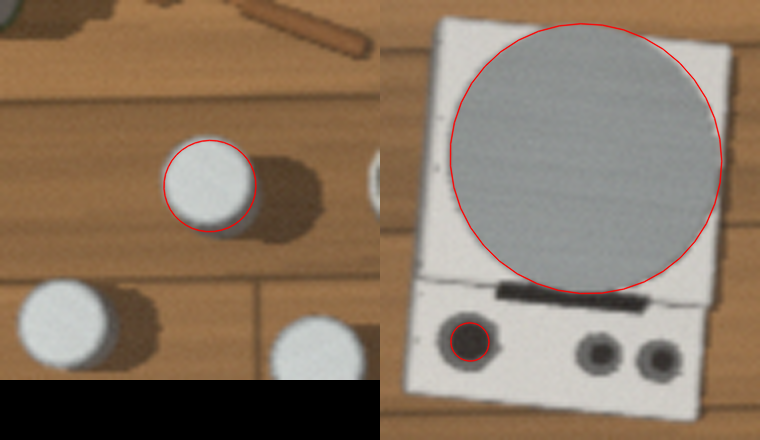

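The heights check out: A is the middle tin, B the short one and C the tall one. The drawn circles fit the pan and key to within about 2 mm. After shifting slightly to match the picture, the middle tin's top is about (0.591, 0.189). I'm moving to above the key now, fingers shut.

Emit:
jog_arm([
  {"y": -1.8,"z": -3.2},
  {"y": -3.7,"z": -6.4},
  {"y": -5.6,"z": -9.7},
  {"y": -7.5,"z": -13},
  {"y": -9.3,"z": -16.2},
], fingers=0)

```text
invalid input at $.motion[0]: expected keys x, y, z, wx, wy, wz
```

Emit:
jog_arm([
  {"x": 1.5,"y": -1.8,"z": -3.2},
  {"x": 3.5,"y": -3.7,"z": -6.4},
  {"x": 6,"y": -5.6,"z": -9.7},
  {"x": 8,"y": -7.5,"z": -13},
  {"x": 10,"y": -9.3,"z": -16.2},
])

```text
invalid input at $.motion[0]: expected keys x, y, z, wx, wy, wz
```

Emit:
jog_arm([
  {"x": 1},
  {"x": 2},
  {"x": 3},
  {"x": 3},
  {"x": 3},
])

```text
invalid input at $.motion[0]: expected keys x, y, z, wx, wy, wz
```

```bash
python3 - <<'E'
from h import *
from workcell import arm,cams
s=arm.state();print(s["t"],s["joint_pos"].round(1),s["tool_pos"],s["tcp_rot"].round(3).tolist(),s["contact_force"])
W=cams.get_image("wrist");T=cams.get_image("top");pickle.dump((W,T),open("d1.pkl","wb"))
w=W["pixels"][:,:,::-1].copy()
draw(w,W,[.4424,-.2044,.056],.014,0,0,1);draw(w,W,[.4424,-.2044,.046],.022,0,0,1,(0,255,0))
draw(w,W,[.576,-.292,.068],.1,0,0,1)
cv2.imwrite("pics/w1.png",w)
E
```

```text
0.15 [-75.2  14.8   1.2  76.4   0.   81.3] [ 0.22007462 -0.50383446  0.23079112] [[-0.0, 0.4, -0.916], [0.001, -0.916, -0.4], [-1.0, -0.001, -0.0]] [ 0.33810024 -0.35883843  0.78957425]
```

View pics/w1.png

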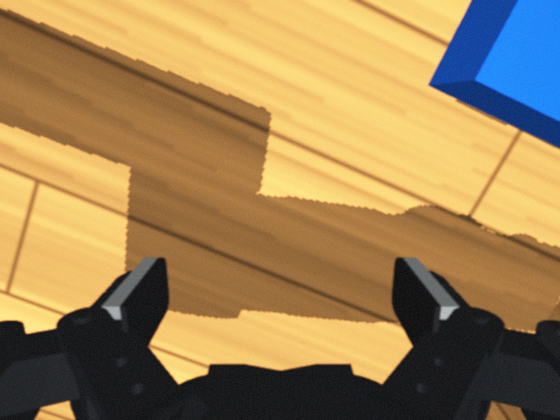

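The moves were refused because every row needs all six keys. The wrist picture is therefore the start view: bare table, with the open fingers at (145,285) and (415,285). I'll send the moves again in full.

Emit:
jog_arm([
  {"x": 0,"y": -1.8,"z": -3.2,"wx": 0,"wy": 0,"wz": 0},
  {"x": 0,"y": -3.7,"z": -6.4,"wx": 0,"wy": 0,"wz": 0},
  {"x": 0,"y": -5.6,"z": -9.7,"wx": 0,"wy": 0,"wz": 0},
  {"x": 0,"y": -7.5,"z": -13,"wx": 0,"wy": 0,"wz": 0},
  {"x": 0,"y": -9.3,"z": -16.2,"wx": 0,"wy": 0,"wz": 0},
], fingers=0)

```text
t: 0.67
tool_pos: [0.332, -0.3523, 0.2313]
tcp_rot: [[0.0, 0.4, -0.917], [0.0, -0.917, -0.4], [-1.0, -0.0, -0.0]]
contact_force: [0.9, -0.5, 0.9]
grip_width: 0.299
```

Emit:
jog_arm([
  {"x": 1.5,"y": -1.8,"z": -3.2,"wx": 0,"wy": 0,"wz": 0},
  {"x": 3.5,"y": -3.7,"z": -6.4,"wx": 0,"wy": 0,"wz": 0},
  {"x": 5,"y": -5.6,"z": -9.7,"wx": 0,"wy": 0,"wz": 0},
  {"x": 7,"y": -7.5,"z": -13,"wx": 0,"wy": 0,"wz": 0},
  {"x": 9,"y": -9.3,"z": -16.2,"wx": 0,"wy": 0,"wz": 0},
])

```text
t: 1.08
tool_pos: [0.4427, -0.2033, 0.1416]
tcp_rot: [[0.001, 0.4, -0.916], [-0.001, -0.916, -0.4], [-1.0, 0.001, -0.001]]
contact_force: [1.2, -0.5, -0.9]
grip_width: 0.001
```

Emit:
jog_arm([
  {"x": 1,"y": 0,"z": 0,"wx": 0,"wy": 0,"wz": 0},
  {"x": 2,"y": 0,"z": 0,"wx": 0,"wy": 0,"wz": 0},
  {"x": 3,"y": 0,"z": 0,"wx": 0,"wy": 0,"wz": 0},
  {"x": 3,"y": 0,"z": 0,"wx": 0,"wy": 0,"wz": 0},
  {"x": 3,"y": 0,"z": 0,"wx": 0,"wy": 0,"wz": 0},
])

```text
t: 1.5
tool_pos: [0.4416, -0.2047, 0.1118]
tcp_rot: [[-0.001, 0.4, -0.916], [0.001, -0.916, -0.4], [-1.0, -0.001, 0.001]]
contact_force: [1.4, 0.5, -0.1]
grip_width: 0.005
```

```bash
python3 - <<'E'
from h import *
from workcell import arm,cams
s=arm.state();print(s["t"],s["joint_pos"].round(1),s["tool_pos"],s["tcp_rot"].round(3).tolist(),s["contact_force"])
W=cams.get_image("wrist");T=cams.get_image("top");pickle.dump((W,T),open("d1.pkl","wb"))
w=W["pixels"][:,:,::-1].copy()
draw(w,W,[.4424,-.2044,.056],.014,0,0,1);draw(w,W,[.4424,-.2044,.046],.022,0,0,1,(0,255,0))
draw(w,W,[.576,-.292,.068],.1,0,0,1)
cv2.imwrite("pics/w2.png",w)
E
```

```text
1.5 [-34.8  12.7 -19.9  57.5   0.  121.6] [ 0.44163875 -0.20472171  0.11184203] [[-0.001, 0.4, -0.916], [0.001, -0.916, -0.4], [-1.0, -0.001, 0.001]] [ 1.37807101  0.53026937 -0.14458379]
```

View pics/w2.png

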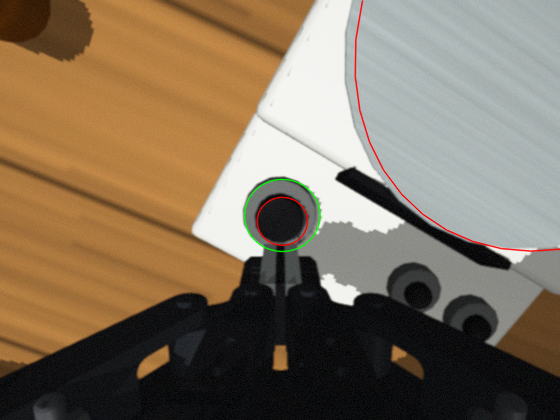

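The wrist view shows the key under the tip at (281,219), within about 1 mm of my estimate. The pan edge is a few mm off, so I'll refine that later. Now pressing.

Emit:
jog_arm([
  {"x": 2,"y": 0,"z": 0,"wx": 0,"wy": 0,"wz": 0},
  {"x": 4,"y": 0,"z": 0,"wx": 0,"wy": 0,"wz": 0},
  {"x": 5,"y": 0,"z": 0,"wx": 0,"wy": 0,"wz": 0},
  {"x": 5.4,"y": 0,"z": 0,"wx": 0,"wy": 0,"wz": 0},
  {"x": 5.6,"y": 0,"z": 0,"wx": 0,"wy": 0,"wz": 0},
])

```text
t: 2.02
tool_pos: [0.4418, -0.2052, 0.0561]
tcp_rot: [[-0.0, 0.4, -0.917], [0.0, -0.917, -0.4], [-1.0, -0.0, 0.0]]
contact_force: [-0.4, 0.3, 1.1]
grip_width: 0.004
```

Emit:
jog_arm([
  {"x": 0.2,"y": 0,"z": 0,"wx": 0,"wy": 0,"wz": 0},
  {"x": 0.4,"y": 0,"z": 0,"wx": 0,"wy": 0,"wz": 0},
  {"x": 0.6,"y": 0,"z": 0,"wx": 0,"wy": 0,"wz": 0},
  {"x": 0.65,"y": 0,"z": 0,"wx": 0,"wy": 0,"wz": 0},
  {"x": 0.65,"y": 0,"z": 0,"wx": 0,"wy": 0,"wz": 0},
])

```text
t: 2.43
tool_pos: [0.4421, -0.2053, 0.0501]
tcp_rot: [[0.001, 0.4, -0.916], [-0.001, -0.916, -0.4], [-1.0, 0.001, -0.0]]
contact_force: [-2.1, -0.8, 4.2]
grip_width: -0.001
```

Force is 4.2 N with z at 0.0501, so the key is about at its stop. I'll push a bit more to be sure it bottoms out.

Emit:
jog_arm([
  {"x": 0.1,"y": 0,"z": 0,"wx": 0,"wy": 0,"wz": 0},
  {"x": 0.15,"y": 0,"z": 0,"wx": 0,"wy": 0,"wz": 0},
  {"x": 0.2,"y": 0,"z": 0,"wx": 0,"wy": 0,"wz": 0},
  {"x": 0.2,"y": 0,"z": 0,"wx": 0,"wy": 0,"wz": 0},
  {"x": 0.2,"y": 0,"z": 0,"wx": 0,"wy": 0,"wz": 0},
])

```text
t: 2.85
tool_pos: [0.4422, -0.2054, 0.0496]
tcp_rot: [[0.002, 0.4, -0.916], [-0.002, -0.916, -0.4], [-1.0, 0.003, -0.001]]
contact_force: [-7.7, 2.7, 24.3]
grip_width: -0.001
```

Force jumped to 24 N with no further travel, so the key is fully down. Raising the arm.

Emit:
jog_arm([
  {"x": -1,"y": 0,"z": 0,"wx": 0,"wy": 0,"wz": 0},
  {"x": -4,"y": 0,"z": 0,"wx": 0,"wy": 0,"wz": 0},
  {"x": -8,"y": 0,"z": 0,"wx": 0,"wy": 0,"wz": 0},
  {"x": -12,"y": 0,"z": 0,"wx": 0,"wy": 0,"wz": 0},
  {"x": -16,"y": 0,"z": 0,"wx": 0,"wy": 0,"wz": 0},
])

```text
t: 3.27
tool_pos: [0.4416, -0.2046, 0.2096]
tcp_rot: [[0.0, 0.4, -0.916], [0.0, -0.916, -0.4], [-1.0, 0.0, -0.0]]
contact_force: [1.4, -1.2, 0.2]
grip_width: 0.002
```

```bash
python3 - <<'E'
from h import *
from workcell import arm,cams
s=arm.state();p=s["tool_pos"];R=s["tcp_rot"];print(s["t"],p,s["contact_force"])
print("tin",100*R.T@(np.array([.591,.1885,.23])-p))
W=cams.get_image("wrist")
w=W["pixels"][:,:,::-1].copy()
draw(w,W,[.4424,-.2044,.056],.014,0,0,1)
draw(w,W,[.576,-.292,.068],.1,0,0,1)
cv2.imwrite("pics/w3.png",w)
E
```

```text
3.2667 [ 0.44155451 -0.20461645  0.20957257] [ 1.44635335 -1.17617148  0.24069592]
tin [ -2.03654446 -30.04071054 -29.43341613]
```

View pics/w3.png

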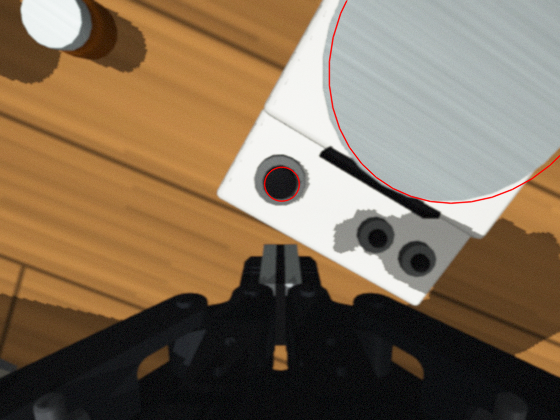

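The key is back up, and the wrist view puts the pan about 6 px left of my drawn circle. Moving to the middle tin.

Emit:
jog_arm([
  {"x": -1,"y": -2.6,"z": -2.6,"wx": -6,"wy": 0,"wz": 0},
  {"x": -2,"y": -5.3,"z": -5.2,"wx": -12,"wy": 0,"wz": 0},
  {"x": -3,"y": -8,"z": -7.8,"wx": -18,"wy": 0,"wz": 0},
  {"x": -3.5,"y": -10.7,"z": -10.5,"wx": -24,"wy": 0,"wz": 0},
  {"x": -3.5,"y": -13.4,"z": -13.1,"wx": -30,"wy": 0,"wz": 0},
])

```text
t: 3.73
tool_pos: [0.5092, -0.0281, 0.2441]
tcp_rot: [[0.003, 0.808, -0.59], [-0.0, -0.59, -0.808], [-1.0, 0.003, -0.001]]
contact_force: [0.8, -0.6, -0.2]
grip_width: -0.001
```

```bash
python3 - <<'E'
from h import *
from workcell import arm,cams
s=arm.state();p=s["tool_pos"];R=s["tcp_rot"];print(s["t"],p,s["joint_pos"].round(1))
print("tin",100*R.T@(np.array([.591,.1885,.21])-p))
E
```

```text
3.7333 [ 0.50919128 -0.0280724   0.24407277] [-12.6  10.6  -2.5  76.7   0.  113.5]
tin [  3.42152844  -6.17274147 -22.31059495]
```

Emit:
jog_arm([
  {"x": 0,"y": -1.1,"z": -3.9,"wx": 0,"wy": 0,"wz": 0},
  {"x": 0.5,"y": -2.2,"z": -7.9,"wx": 0,"wy": 0,"wz": 0},
  {"x": 1,"y": -3.3,"z": -11.9,"wx": 0,"wy": 0,"wz": 0},
  {"x": 2,"y": -4.4,"z": -15.9,"wx": 0,"wy": 0,"wz": 0},
  {"x": 3,"y": -5.5,"z": -19.8,"wx": 0,"wy": 0,"wz": 0},
])

```text
t: 4.15
tool_pos: [0.5817, 0.1635, 0.2129]
tcp_rot: [[0.001, 0.805, -0.593], [0.0, -0.593, -0.805], [-1.0, 0.001, -0.001]]
contact_force: [0.9, -0.7, 0.6]
grip_width: -0.002
```

Emit:
jog_arm([
  {"x": 0.4,"y": -0.4,"z": -1,"wx": 0,"wy": 0,"wz": 0},
  {"x": 0.4,"y": -0.7,"z": -2,"wx": 0,"wy": 0,"wz": 0},
  {"x": 0.4,"y": -0.7,"z": -2.5,"wx": 0,"wy": 0,"wz": 0},
  {"x": 0.4,"y": -0.7,"z": -2.5,"wx": 0,"wy": 0,"wz": 0},
  {"x": 0.4,"y": -0.7,"z": -2.5,"wx": 0,"wy": 0,"wz": 0},
])

```text
t: 4.57
tool_pos: [0.5904, 0.1844, 0.2095]
tcp_rot: [[0.001, 0.804, -0.594], [-0.0, -0.594, -0.804], [-1.0, 0.001, -0.0]]
contact_force: [-1.0, 0.4, 0.5]
grip_width: -0.002
```

```bash
python3 - <<'E'
from h import *
from workcell import arm,cams
s=arm.state();p=s["tool_pos"];R=s["tcp_rot"];print(s["t"],p,s["joint_pos"].round(1))
print("tin",100*R.T@(np.array([.591,.1885,.130])-p))
W=cams.get_image("wrist");pickle.dump(W,open("d2.pkl","wb"))
w=W["pixels"][:,:,::-1].copy()
draw(w,W,[.591,.1885,.105],.033,0,0,1)
draw(w,W,[p[0],p[1],p[2]],.003,0,0,1,(0,255,0))
cv2.imwrite("pics/w4.png",w)
E
```

```text
4.5667 [0.59042209 0.18437995 0.20945896] [  9.6  21.9   8.5  76.5  -0.  136. ]
tin [ 7.9458914  -0.20436594 -0.362474  ]
```

View pics/w4.png

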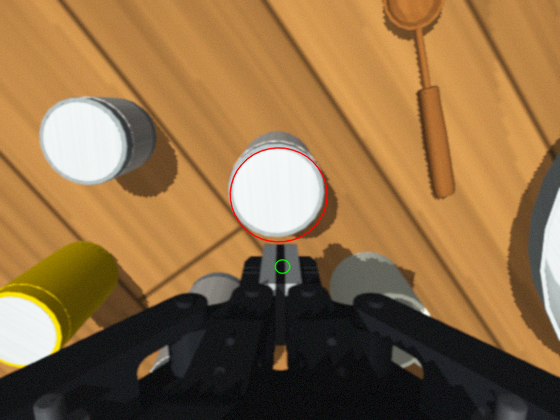

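The drawn circle lies on the middle tin's top, with its centre at about (278,193), to within about 1 mm. I'll descend to 25 mm above it and hold.

Emit:
jog_arm([
  {"x": 2,"y": -0.2,"z": -0.3,"wx": 0,"wy": 0,"wz": 0},
  {"x": 4.5,"y": -0.3,"z": -0.4,"wx": 0,"wy": 0,"wz": 0},
  {"x": 6.5,"y": -0.3,"z": -0.4,"wx": 0,"wy": 0,"wz": 0},
  {"x": 7.6,"y": -0.3,"z": -0.4,"wx": 0,"wy": 0,"wz": 0},
  {"x": 7.9,"y": -0.3,"z": -0.4,"wx": 0,"wy": 0,"wz": 0},
])

```text
t: 5.03
tool_pos: [0.5893, 0.1889, 0.1283]
tcp_rot: [[-0.002, 0.804, -0.595], [-0.001, -0.595, -0.804], [-1.0, -0.002, 0.002]]
contact_force: [0.2, -0.1, 0.3]
grip_width: 0.003
```

Emit:
jog_arm([
  {"x": 0,"y": 0,"z": 0,"wx": 0,"wy": 0,"wz": 0},
  {"x": 0,"y": 0,"z": 0,"wx": 0,"wy": 0,"wz": 0},
  {"x": 0,"y": 0,"z": 0,"wx": 0,"wy": 0,"wz": 0},
  {"x": 0,"y": 0,"z": 0,"wx": 0,"wy": 0,"wz": 0},
  {"x": 0,"y": 0,"z": 0,"wx": 0,"wy": 0,"wz": 0},
])

```text
t: 5.45
tool_pos: [0.5905, 0.1904, 0.1307]
tcp_rot: [[0.001, 0.805, -0.594], [0.0, -0.594, -0.805], [-1.0, 0.001, -0.001]]
contact_force: [-0.4, -0.2, -0.5]
grip_width: -0.0
```

```bash
python3 - <<'E'
from h import *
from workcell import arm,cams
s=arm.state();p=s["tool_pos"];print(s["t"],p,s["contact_force"])
im=[]
for n,(u0,v0) in dict(side=(140,120),wrist=(130,80)).items():
    c=cams.get_image(n); w=cv2.resize(c["pixels"][v0:v0+200,u0:u0+200,::-1],None,fx=2,fy=2,interpolation=cv2.INTER_CUBIC)
    draw(w,c,[.591,.1885,.105],.033,u0,v0,2); draw(w,c,p,.003,u0,v0,2,(0,255,0)); im.append(w)
cv2.imwrite("pics/p1.png",np.hstack(im))
E
```

```text
5.45 [0.59053433 0.19035387 0.13066096] [-0.39869629 -0.15874839 -0.51566621]
```

View pics/p1.png

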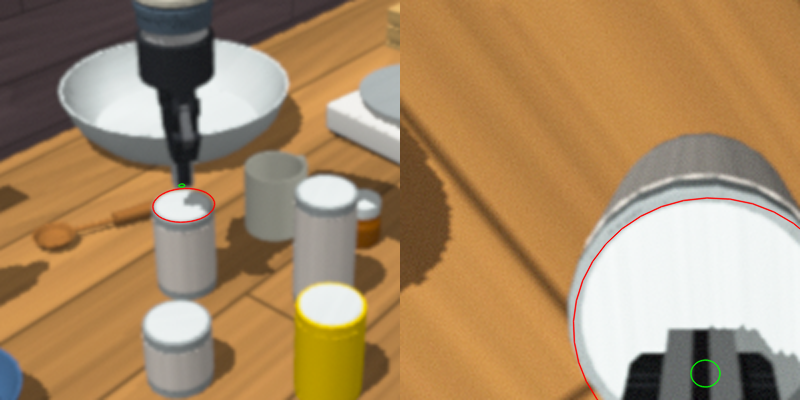

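The side view shows the tips (green, (182,185)) just above the middle of the middle tin's top, touching nothing. Holding there.

Emit:
jog_arm([
  {"x": 0,"y": 0,"z": 0,"wx": 0,"wy": 0,"wz": 0},
  {"x": 0,"y": 0,"z": 0,"wx": 0,"wy": 0,"wz": 0},
  {"x": 0,"y": 0,"z": 0,"wx": 0,"wy": 0,"wz": 0},
  {"x": 0,"y": 0,"z": 0,"wx": 0,"wy": 0,"wz": 0},
  {"x": 0,"y": 0,"z": 0,"wx": 0,"wy": 0,"wz": 0},
])

```text
t: 5.97
tool_pos: [0.5902, 0.1904, 0.1297]
tcp_rot: [[-0.0, 0.805, -0.593], [-0.0, -0.593, -0.805], [-1.0, -0.0, 0.0]]
contact_force: [-1.1, 0.3, 0.3]
grip_width: 0.001
```

Emit:
jog_arm([
  {"x": 0,"y": 0,"z": 0,"wx": 0,"wy": 0,"wz": 0},
  {"x": 0,"y": 0,"z": 0,"wx": 0,"wy": 0,"wz": 0},
  {"x": 0,"y": 0,"z": 0,"wx": 0,"wy": 0,"wz": 0},
  {"x": 0,"y": 0,"z": 0,"wx": 0,"wy": 0,"wz": 0},
  {"x": 0,"y": 0,"z": 0,"wx": 0,"wy": 0,"wz": 0},
])

```text
t: 6.38
tool_pos: [0.5902, 0.1904, 0.1298]
tcp_rot: [[0.0, 0.805, -0.594], [-0.0, -0.594, -0.805], [-1.0, 0.0, -0.0]]
contact_force: [-0.2, -0.5, -0.3]
grip_width: 0.003
```

Emit:
jog_arm([
  {"x": 0,"y": 0,"z": 0,"wx": 0,"wy": 0,"wz": 0},
  {"x": 0,"y": 0,"z": 0,"wx": 0,"wy": 0,"wz": 0},
  {"x": 0,"y": 0,"z": 0,"wx": 0,"wy": 0,"wz": 0},
  {"x": 0,"y": 0,"z": 0,"wx": 0,"wy": 0,"wz": 0},
  {"x": 0,"y": 0,"z": 0,"wx": 0,"wy": 0,"wz": 0},
])

```text
t: 6.8
tool_pos: [0.5902, 0.1904, 0.1298]
tcp_rot: [[0.0, 0.805, -0.594], [-0.0, -0.594, -0.805], [-1.0, 0.0, -0.0]]
contact_force: [-0.7, 0.4, 0.1]
grip_width: -0.002
```

Emit:
jog_arm([
  {"x": 0,"y": 0,"z": 0,"wx": 0,"wy": 0,"wz": 0},
  {"x": 0,"y": 0,"z": 0,"wx": 0,"wy": 0,"wz": 0},
  {"x": 0,"y": 0,"z": 0,"wx": 0,"wy": 0,"wz": 0},
  {"x": 0,"y": 0,"z": 0,"wx": 0,"wy": 0,"wz": 0},
  {"x": 0,"y": 0,"z": 0,"wx": 0,"wy": 0,"wz": 0},
])

```text
t: 7.22
tool_pos: [0.5902, 0.1904, 0.1298]
tcp_rot: [[-0.0, 0.805, -0.594], [-0.0, -0.594, -0.805], [-1.0, 0.0, 0.0]]
contact_force: [0.3, -0.3, 0.4]
grip_width: -0.0
```

Emit:
jog_arm([
  {"x": 0,"y": 0,"z": 0,"wx": 0,"wy": 0,"wz": 0},
  {"x": 0,"y": 0,"z": 0,"wx": 0,"wy": 0,"wz": 0},
  {"x": 0,"y": 0,"z": 0,"wx": 0,"wy": 0,"wz": 0},
  {"x": 0,"y": 0,"z": 0,"wx": 0,"wy": 0,"wz": 0},
  {"x": 0,"y": 0,"z": 0,"wx": 0,"wy": 0,"wz": 0},
])

```text
t: 7.63
tool_pos: [0.5902, 0.1904, 0.1298]
tcp_rot: [[-0.0, 0.805, -0.594], [0.0, -0.594, -0.805], [-1.0, -0.0, -0.0]]
contact_force: [0.3, 0.3, -0.2]
grip_width: 0.002
```

Emit:
jog_arm([
  {"x": -2,"y": 0,"z": 0,"wx": 0,"wy": 0,"wz": 0},
  {"x": -5,"y": 0,"z": 0,"wx": 0,"wy": 0,"wz": 0},
  {"x": -8,"y": 0,"z": 0,"wx": 0,"wy": 0,"wz": 0},
  {"x": -10,"y": 0,"z": 0,"wx": 0,"wy": 0,"wz": 0},
  {"x": -11,"y": 0,"z": 0,"wx": 0,"wy": 0,"wz": 0},
])

```text
t: 8.05
tool_pos: [0.5909, 0.1905, 0.2429]
tcp_rot: [[0.004, 0.805, -0.593], [0.001, -0.593, -0.805], [-1.0, 0.003, -0.003]]
contact_force: [-0.2, 0.4, 0.3]
grip_width: 0.001
```

```bash
python3 - <<'E'
from h import *
from workcell import arm
s=arm.state();p=s["tool_pos"];R=s["tcp_rot"];print(s["t"],p)
print("pan",100*R.T@(np.array([.575,-.290,.24])-p))
E
```

```text
8.05 [0.59088842 0.19051588 0.24292044]
pan [ 0.25154256 27.23870862 39.61760107]
```

Emit:
jog_arm([
  {"x": 0,"y": 2.2,"z": 3.2,"wx": 0,"wy": 0,"wz": 0},
  {"x": 0,"y": 4.4,"z": 6.4,"wx": 0,"wy": 0,"wz": 0},
  {"x": 0,"y": 6.6,"z": 9.6,"wx": 0,"wy": 0,"wz": 0},
  {"x": 0,"y": 8.8,"z": 12.8,"wx": 0,"wy": 0,"wz": 0},
  {"x": 0,"y": 11,"z": 16,"wx": 0,"wy": 0,"wz": 0},
])

```text
t: 8.47
tool_pos: [0.5832, -0.0052, 0.239]
tcp_rot: [[-0.001, 0.805, -0.593], [0.0, -0.593, -0.805], [-1.0, -0.001, 0.0]]
contact_force: [-0.4, -0.0, -0.1]
grip_width: -0.001
```

Emit:
jog_arm([
  {"x": 0,"y": 2.2,"z": 3.2,"wx": 0,"wy": 0,"wz": 0},
  {"x": 0,"y": 4.4,"z": 6.4,"wx": 0,"wy": 0,"wz": 0},
  {"x": 0,"y": 6.6,"z": 9.6,"wx": 0,"wy": 0,"wz": 0},
  {"x": 0,"y": 8.8,"z": 12.8,"wx": 0,"wy": 0,"wz": 0},
  {"x": 0,"y": 11,"z": 16,"wx": 0,"wy": 0,"wz": 0},
])

```text
t: 8.88
tool_pos: [0.5767, -0.1995, 0.239]
tcp_rot: [[-0.001, 0.805, -0.594], [0.0, -0.594, -0.805], [-1.0, -0.001, 0.0]]
contact_force: [1.7, 0.6, -0.3]
grip_width: 0.005
```

Emit:
jog_arm([
  {"x": 0,"y": 1.8,"z": 2.5,"wx": 0,"wy": 0,"wz": 0},
  {"x": 0,"y": 3.6,"z": 5,"wx": 0,"wy": 0,"wz": 0},
  {"x": 0,"y": 5.2,"z": 7.6,"wx": 0,"wy": 0,"wz": 0},
  {"x": 0,"y": 5.2,"z": 7.6,"wx": 0,"wy": 0,"wz": 0},
  {"x": 0,"y": 5.2,"z": 7.6,"wx": 0,"wy": 0,"wz": 0},
])

```text
t: 9.3
tool_pos: [0.5735, -0.2913, 0.2383]
tcp_rot: [[-0.002, 0.803, -0.596], [0.001, -0.596, -0.803], [-1.0, -0.002, 0.0]]
contact_force: [-0.3, 0.8, -0.3]
grip_width: -0.0
```

```bash
python3 - <<'E'
from h import *
from workcell import arm,cams
s=arm.state();p=s["tool_pos"];print(s["t"],p,s["joint_pos"].round(1))
W=cams.get_image("wrist");pickle.dump(W,open("d3.pkl","wb"))
w=W["pixels"][:,:,::-1].copy()
draw(w,W,[.5758,-.2922,.068],.1,0,0,1); draw(w,W,[.575,-.288,.068],.1,0,0,1,(0,255,0))
cv2.imwrite("pics/w5.png",w)
E
```

```text
9.3 [ 0.5734808  -0.29127145  0.23830702] [-34.4  24.2  16.3  82.2   0.   92.2]
```

View pics/w5.png

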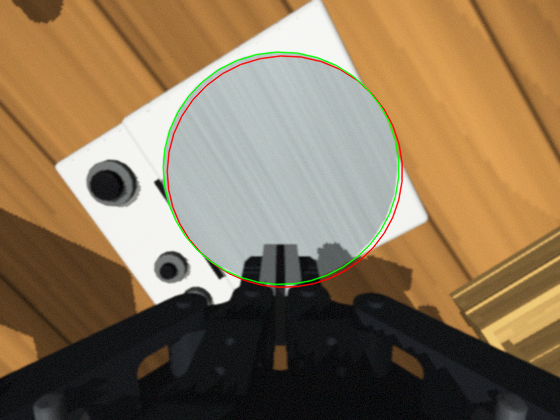

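The pan fits the green circle (centre (0.575, −0.288)) best. I'll correct by 3 mm, then descend to 25 mm above it.

Emit:
jog_arm([
  {"x": 3,"y": 0,"z": -0.2,"wx": 0,"wy": 0,"wz": 0},
  {"x": 6,"y": 0,"z": -0.3,"wx": 0,"wy": 0,"wz": 0},
  {"x": 9,"y": 0,"z": -0.3,"wx": 0,"wy": 0,"wz": 0},
  {"x": 11,"y": 0,"z": -0.3,"wx": 0,"wy": 0,"wz": 0},
  {"x": 12,"y": 0,"z": -0.3,"wx": 0,"wy": 0,"wz": 0},
])

```text
t: 9.77
tool_pos: [0.5749, -0.285, 0.1168]
tcp_rot: [[-0.003, 0.806, -0.592], [0.003, -0.592, -0.806], [-1.0, -0.004, -0.0]]
contact_force: [-0.2, -0.1, 0.2]
grip_width: -0.003
```

Emit:
jog_arm([
  {"x": 1,"y": 0,"z": 0,"wx": 0,"wy": 0,"wz": 0},
  {"x": 2,"y": 0,"z": 0,"wx": 0,"wy": 0,"wz": 0},
  {"x": 2.5,"y": 0,"z": 0,"wx": 0,"wy": 0,"wz": 0},
  {"x": 2.5,"y": 0,"z": 0,"wx": 0,"wy": 0,"wz": 0},
  {"x": 2.5,"y": 0,"z": 0,"wx": 0,"wy": 0,"wz": 0},
])

```text
t: 10.18
tool_pos: [0.5761, -0.2874, 0.0954]
tcp_rot: [[0.001, 0.805, -0.593], [-0.0, -0.593, -0.805], [-1.0, 0.001, -0.0]]
contact_force: [0.5, 0.1, 1.2]
grip_width: -0.003
```

Emit:
jog_arm([
  {"x": 0,"y": 0,"z": 0,"wx": 0,"wy": 0,"wz": 0},
  {"x": 0,"y": 0,"z": 0,"wx": 0,"wy": 0,"wz": 0},
  {"x": 0,"y": 0,"z": 0,"wx": 0,"wy": 0,"wz": 0},
  {"x": 0,"y": 0,"z": 0,"wx": 0,"wy": 0,"wz": 0},
  {"x": 0,"y": 0,"z": 0,"wx": 0,"wy": 0,"wz": 0},
])

```text
t: 10.6
tool_pos: [0.5759, -0.2875, 0.095]
tcp_rot: [[0.0, 0.805, -0.594], [-0.0, -0.594, -0.805], [-1.0, 0.0, -0.0]]
contact_force: [-0.3, -0.2, -0.1]
grip_width: -0.0
```

Emit:
jog_arm([
  {"x": 0,"y": 0,"z": 0,"wx": 0,"wy": 0,"wz": 0},
  {"x": 0,"y": 0,"z": 0,"wx": 0,"wy": 0,"wz": 0},
  {"x": 0,"y": 0,"z": 0,"wx": 0,"wy": 0,"wz": 0},
  {"x": 0,"y": 0,"z": 0,"wx": 0,"wy": 0,"wz": 0},
  {"x": 0,"y": 0,"z": 0,"wx": 0,"wy": 0,"wz": 0},
])

```text
t: 11.02
tool_pos: [0.5759, -0.2873, 0.0948]
tcp_rot: [[-0.0, 0.805, -0.593], [0.0, -0.593, -0.805], [-1.0, -0.0, 0.0]]
contact_force: [0.0, -0.7, 0.2]
grip_width: -0.001
```

Emit:
jog_arm([
  {"x": 0,"y": 0,"z": 0,"wx": 0,"wy": 0,"wz": 0},
  {"x": 0,"y": 0,"z": 0,"wx": 0,"wy": 0,"wz": 0},
  {"x": 0,"y": 0,"z": 0,"wx": 0,"wy": 0,"wz": 0},
  {"x": 0,"y": 0,"z": 0,"wx": 0,"wy": 0,"wz": 0},
  {"x": 0,"y": 0,"z": 0,"wx": 0,"wy": 0,"wz": 0},
])

```text
t: 11.43
tool_pos: [0.5759, -0.2873, 0.0948]
tcp_rot: [[-0.0, 0.805, -0.593], [0.0, -0.593, -0.805], [-1.0, -0.0, -0.0]]
contact_force: [0.2, -1.0, -0.1]
grip_width: -0.004
```

Emit:
jog_arm([
  {"x": 0,"y": 0,"z": 0,"wx": 0,"wy": 0,"wz": 0},
  {"x": 0,"y": 0,"z": 0,"wx": 0,"wy": 0,"wz": 0},
  {"x": 0,"y": 0,"z": 0,"wx": 0,"wy": 0,"wz": 0},
  {"x": 0,"y": 0,"z": 0,"wx": 0,"wy": 0,"wz": 0},
  {"x": 0,"y": 0,"z": 0,"wx": 0,"wy": 0,"wz": 0},
])

```text
t: 11.85
tool_pos: [0.5758, -0.2873, 0.0948]
tcp_rot: [[-0.0, 0.805, -0.594], [0.0, -0.594, -0.805], [-1.0, -0.0, 0.0]]
contact_force: [-0.2, 0.6, 0.6]
grip_width: 0.002
```

Emit:
jog_arm([
  {"x": 0,"y": 0,"z": 0,"wx": 0,"wy": 0,"wz": 0},
  {"x": 0,"y": 0,"z": 0,"wx": 0,"wy": 0,"wz": 0},
  {"x": 0,"y": 0,"z": 0,"wx": 0,"wy": 0,"wz": 0},
  {"x": 0,"y": 0,"z": 0,"wx": 0,"wy": 0,"wz": 0},
  {"x": 0,"y": 0,"z": 0,"wx": 0,"wy": 0,"wz": 0},
])

```text
t: 12.27
tool_pos: [0.5759, -0.2874, 0.0948]
tcp_rot: [[0.0, 0.805, -0.594], [0.0, -0.594, -0.805], [-1.0, -0.0, -0.0]]
contact_force: [-0.4, 0.0, -0.2]
grip_width: -0.002
```

Emit:
jog_arm([
  {"x": 0,"y": 0,"z": 0,"wx": 0,"wy": 0,"wz": 0},
  {"x": 0,"y": 0,"z": 0,"wx": 0,"wy": 0,"wz": 0},
  {"x": 0,"y": 0,"z": 0,"wx": 0,"wy": 0,"wz": 0},
  {"x": 0,"y": 0,"z": 0,"wx": 0,"wy": 0,"wz": 0},
  {"x": 0,"y": 0,"z": 0,"wx": 0,"wy": 0,"wz": 0},
])

```text
t: 12.68
tool_pos: [0.5758, -0.2873, 0.0948]
tcp_rot: [[-0.0, 0.805, -0.594], [0.0, -0.594, -0.805], [-1.0, -0.0, 0.0]]
contact_force: [-0.1, 1.3, 0.2]
grip_width: 0.003
```

```bash
python3 - <<'E'
from h import *
from workcell import arm,cams
s=arm.state();p=s["tool_pos"];print(s["t"],p,s["contact_force"])
d=pickle.load(open("d0.pkl","rb"))
c=cams.get_image("side"); w=c["pixels"][:,:,::-1].copy()
draw(w,c,[.575,-.2885,.068],.1,0,0,1); draw(w,c,p,.003,0,0,1,(0,255,0))
dif=np.abs(c["pixels"].astype(int)-d["side"]["pixels"]).max(2)[200:330,80:330]; print("changed px near tins",(dif>60).sum())
cv2.imwrite("pics/p2.png",w)
E
```

```text
12.6833 [ 0.57584548 -0.28734708  0.09479256] [-0.14494502  1.28535666  0.22110002]
changed px near tins 0
```

View pics/p2.png

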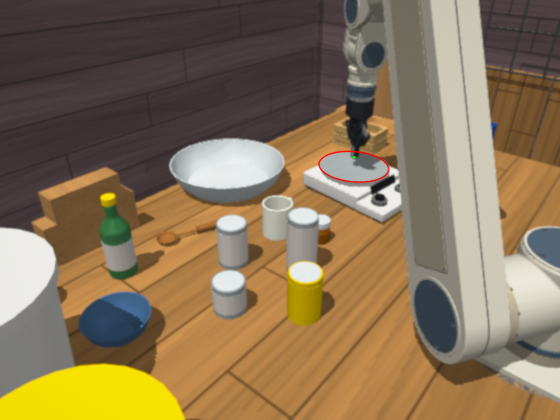

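The tip is at (354,157), just above the pan's middle, and the tins and loose things haven't moved. Handing in.

```bash
python3 -c "
from workcell import arm
print(arm.sign_off(), arm.state()['tool_pos'])"
```

```text
the job is handed in; nothing more can be done
the job is handed in; nothing more can be done
```

I carried out all three steps in order and handed the job in at about 12.7 s of robot time; no verdict was reported.

- **Zero key:** I pressed it until it bottomed out (tip at z = 0.0496 m, force up to 24 N) and then let go. In the wrist view afterwards the key looked up again, though I didn't measure its height.
- **Middle-height tin:** I held the shut fingertips about 25 mm above the middle of its top for about 2.6 s. My estimate of its centre is good to about 2 mm.
- **Scale pan:** I finished about 27 mm above its middle, having held there for about 2.5 s. My first estimate of the pan centre was about 4 mm off; a wrist picture corrected it before I descended.

**Last checks:** The contact force was only noise (about 1.3 N or less). A comparison of the area around the tins in the side view showed no change from the start, so nothing there had been disturbed. The other two keys were never approached.

The first set of moves was refused for incomplete input; it moved nothing.

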